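# Turn the circuit board over in its rotating holder

### The arm

A 6-joint arm with a two-finger parallel gripper is mounted at the origin on the work surface. World frame = base frame: x ahead of the robot, y to its left, z up, the work surface at z = 0. Lengths are in m, angles in rad, forces in N, time in s.
With the tool pointing down it reaches from about 0.35 to 0.775 m from the base axis. Payload 7.3 kg.
Tool frame: the origin (TCP) lies on the mounting face of the last link; the fingertips stand 178 mm ahead of it and the grasp point (between the pads) lies 159 mm ahead of it (robot.tcp_to_tips is the distance from the TCP to the fingertips, in m); z points along the fingers, y is the direction in which the jaws open and shut (so a half turn about z gives the same grasp; the last joint's range is limited). The gripper opens to 92 mm and grips with 3 to 60 N. Pads are 19 mm wide; open, the fingers measure 130 mm over their backs; the gripper's body (75 mm by 190 mm) begins 47 mm behind the grasp point.
Start: joints at [-1.298, 0.342, 1.524, -0, 1.275, -0.146], TCP at [0.214, -0.48, 0.405] pointing down, gripper open.
Joint ranges: [-2.53, 2.53], [-0.77, 2.02], [0.04, 2.7], [-1, 4.14], [0.28, 2.66], [-3.11, 3.11]. Speed limits (rad/s): [2.57, 2.57, 3.14, 3.14, 3.14, 3.14].

### API

Orientations are given as [roll, pitch, yaw] about the fixed x, y, z axes, in that order (R = Rz(yaw) Ry(pitch) Rx(roll)).
In Python, from cell import robot, viewer gives the robot as it stands.
- The arm moves only by the shell command python3 -m creep 'ROWS' [OPENING] [FORCE]. ROWS is JSON, a list that holds one entry, the list of rows, each a list of 6 numbers: the shift along the world's x, y, z in mm, then the turn, a rotation vector about the world's x, y, z in degrees. A call has 1 to 5 rows; each row shifts and turns the pose as measured when the row begins; what a row does not reach is not made up. A row lasts 1/12 s, in which the tool goes at most 41.7 mm and 7.16 degrees, less where a joint would pass 70% of its speed; a pose out of reach is approached as far as the arm can. A call with a gripper value outside its range is refused whole. OPENING is the closure, from -1 (fully open) to 1 (shut), set as the call begins (- or left out, the last holds). The fingers move at their own pace and stop on an object; FORCE is the grip in N (left out, the last holds). Time passes only in rows, so rows that do not move let the fingers close. It gives the time, the measured TCP pose, the force and the opening at its end, in the units of the state.
- robot.observe(): the state, without advancing time (a new reading comes with each control period).
- viewer.read_camera(name): name is "scene" or "top" or "wrist"; returns the picture (400x640x3 uint8, blue, green, red); there is no depth.
- viewer.camera_model(name): a dict with "fx", "fy", "cx", "cy" (pixels), "pose" (4x4, takes a point from camera to world coordinates); the wrist camera has in their place "mount" (4x4, takes a point from camera to tool coordinates, whose origin is the TCP and whose axes are the flange's). Camera axes: x right, y up, looking along -z (the intrinsics and any distortion apply to the point x, -y, -z); pixel columns grow to the right and rows downward; lengths in m; the calibration is good to about 2 mm. A picture is of the moment at which its call begins: read the wrist's pose just before it. camera_model takes no time and is no camera call.
- robot.hand_in(): hands the job in, once; it reports no verdict.
The state is a dict: "time": time; "qpos": joint angles; "qvel": joint speeds; "joint_efforts": joint torques, N m; "tool_pos": TCP position; "tool_rot": TCP orientation; "contact_force": force on the tool from outside, world axes, zero at the start; "torque": the same for the moment, N m; "opening": finger opening in m.
Only numpy, scipy, OpenCV 4.12 (cv2) and the standard library are available. Lean on these libraries where they do the work, as an engineer would, in place of code of your own. Each camera call takes 0.05 s, during which the arm holds its last target. There are 200 camera calls.

### The job

The circuit board is clamped parts side up in the rotating board holder. Push on its long edges with the fingertips to swing it round gently on its pivots until it is the other way up, solder side on top and level, ready for soldering. Do not lift, tip or shove the holder, and leave everything else on the bench alone.

Things in the scene. Friction and masses are not known exactly. Their poses are not given: they have to be found in the camera images.
- holder: Rotating board holder, loose on the bench, 1.3 to 1.9 kg, 150 (x) x 254 (y) x 147 mm: two grey feet with rubber pads at y = -112 and +112, two low steel rods along y, two steel pillars 44 wide at y = -104 and +104, tops 147 high. Origin: centre of its underside, on the bench; z up. The board turns about the holder's y axis, 125 above the origin. It stays put under light pushes (under 6 N). In mm.
- board: Black circuit board 110 (x) x 160 (y) x 3.2 mm, its short ends in 12 mm thick jaws between the pillars. Origin: mid-thickness, on the turning axis; y along that axis, z out of the parts side (up at the start, within 20 deg). Parts side: 46 x 62 heater plate in the middle, 11 high; near the short ends a steel socket, black capacitors to 22 high, headers. The solder side has only low solder joints.
- edge_a (a point): Middle of one long edge of the board, mid-thickness, at x = -55 mm in the board's frame. Here, on both faces, a strip 27 mm wide (from 28 to 55 mm from the turning axis) and 100 mm long is bare: the place to push. The board turns all round either way, with no stop or detent; pivot friction of 0.1 N m holds it at any angle where it is left (2 to 3 N near the edge moves it).
- edge_b (a point): Middle of one long edge of the board, mid-thickness, at x = +55 mm in the board's frame. Here, on both faces, a strip 27 mm wide (from 28 to 55 mm from the turning axis) and 100 mm long is bare: the place to push. Turns with the board.
- flux: Small amber glass bottle with black cap, 34 mm across, 75 mm high, standing on the holder's -x side; origin under its centre. Leave alone.
- tin: Round dark tip-cleaner tin full of brass wire wool, 58 mm across, 42 mm high, on the holder's +x side; origin under its centre. Leave alone.
- screwdriver: Screwdriver, 170 mm long, lying beside the holder on its +y side. Leave alone.
- antenna: Small black stub antenna with brass connector, 128 mm long, 15 mm high, lying beside the holder on its -y side. Leave alone.
- tape: Roll of blue tape lying flat, 100 mm across, 24 mm high; origin under its centre. Leave alone.
- spool: Metal solder spool standing on its flange, 60 mm across, 52 mm high; origin under its centre. Leave alone.
- cup: Translucent plastic cup, 86 mm across its rim, holding three syringes, about 150 mm high; origin under its centre. Leave alone.
- meter: Hand-held multimeter lying flat, 145 x 76 x 46 mm; origin under its centre. Leave alone.

How it is judged:
By the outcome, as a careful person would: the job done as asked, in the order asked, and still so for the second after the job is handed in, with the robot touching nothing.
It also fails if it takes over 51 s, if anything falls off the work surface, if the arm or the gripper's body presses on something with over 40 N, if the wrist force passes 120 N, or if a joint passes its speed limit or range.

## Working session

There is one attempt and no reset: what is moved stays moved. The work goes in short steps, Python scripts to look and compute and a shell command to move; the robot and the scene stay as the last step left them, time stands still between calls to the robot, and variables do not carry over. Pictures are saved under pics/ and viewed, about 8 in all and at most 12, crops included, and the job is handed in when it is done.

```bash
mkdir -p pics; ls
python3 - <<'E'
from cell import robot, viewer
import cv2
s=robot.observe()
print({k:(v if not hasattr(v,'round') else v) for k,v in s.items()})
for n in ("scene","top"):
    im=viewer.read_camera(n); cv2.imwrite(f"pics/{n}0.png",im)
    m=viewer.camera_model(n); print(n,m)
print(viewer.camera_model("wrist"))
E
```

```text
pics
{'time': 0.0, 'qpos': array([-1.29799993e+00,  3.42715131e-01,  1.52504272e+00, -3.32455207e-06,
        1.27540733e+00, -1.46004431e-01]), 'qvel': array([-1.74584586e-03, -4.37539654e-04,  1.16041380e-03,  8.85780094e-05,
        7.95144199e-04, -1.27427460e-03]), 'joint_efforts': array([ 6.98400145e-04, -4.31239271e+01, -2.44222051e+01,  7.17535196e-02,
        5.59863774e-02, -1.15131074e-04]), 'tool_pos': array([ 0.21347741, -0.47947851,  0.40403972]), 'tool_rot': array([-3.14003640e+00, -2.25635690e-04,  4.18801626e-01]), 'contact_force': array([0.11734668, 0.39673183, 0.51273232]), 'torque': array([ 0.00876341, -0.02822022, -0.00631698]), 'opening': 0.09183429583598483}
scene {'fx': 421.63056171348717, 'fy': 421.63056171348717, 'cx': 319.8855140172344, 'cy': 200.3596410627609, 'pose': array([[-8.40682093e-01, -3.63441663e-01,  4.01452083e-01,
         1.00214916e+00],
       [ 5.41528889e-01, -5.63827033e-01,  6.23574806e-01,
         7.64413664e-01],
       [-2.83527770e-04,  7.41626074e-01,  6.70813451e-01,
         9.49346251e-01],
       [ 0.00000000e+00,  0.00000000e+
[... 161 characters left out ...]
': array([[ 0.00910171,  0.99682029, -0.07916106,  0.38347037],
       [-0.99987734,  0.01008149,  0.01198621,  0.01331152],
       [ 0.01274616,  0.07904225,  0.99678978,  1.50111278],
       [ 0.        ,  0.        ,  0.        ,  1.        ]])}
{'fx': 311.9412542878617, 'fy': 311.9412542878617, 'cx': 312.9883971069812, 'cy': 202.1248407472731, 'mount': array([[ 2.44566619e-04,  9.62729371e-01,  2.70466447e-01,
         7.16690571e-02],
       [ 9.99999956e-01, -1.89397846e-04, -2.30075635e-04,
        -3.33238069e-04],
       [-1.70274809e-04,  2.70466491e-01, -9.62729374e-01,
         1.96932751e-02],
       [ 0.00000000e+00,  0.00000000e+00,  0.00000000e+00,
         1.00000000e+00]])}
```

View pics/scene0.png

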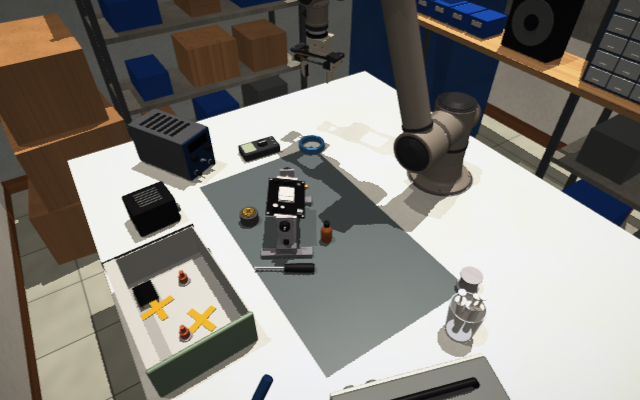

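View pics/top0.png

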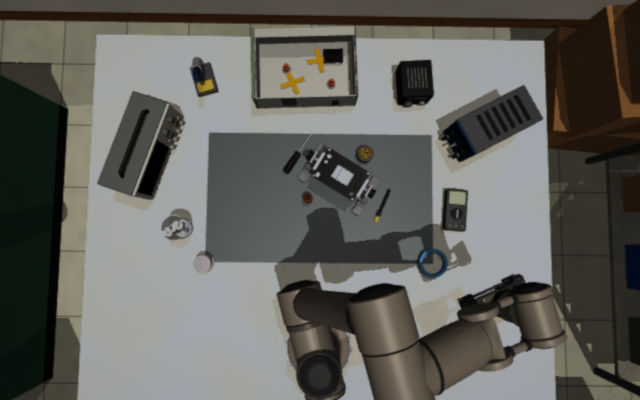

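The scene shows the holder at about (287,215) and the top view at about (341,174). In the top view its axis runs from the screwdriver at upper left (y+) to the antenna at lower right. I'll enlarge both.

Run:
```python
import cv2,numpy as np
a=cv2.imread("pics/top0.png")[125:230,270:405]; b=cv2.imread("pics/scene0.png")[160:280,225:345]
a=cv2.resize(a,None,fx=5.9,fy=5.7,interpolation=cv2.INTER_CUBIC) if 0 else cv2.resize(a,None,fx=5.5,fy=5.5,interpolation=cv2.INTER_CUBIC)
b=cv2.resize(b,None,fx=5,fy=5,interpolation=cv2.INTER_CUBIC)
cv2.imwrite("pics/topc.png",a);cv2.imwrite("pics/scenec.png",b)
```

```text
(no output)
```

View pics/topc.png

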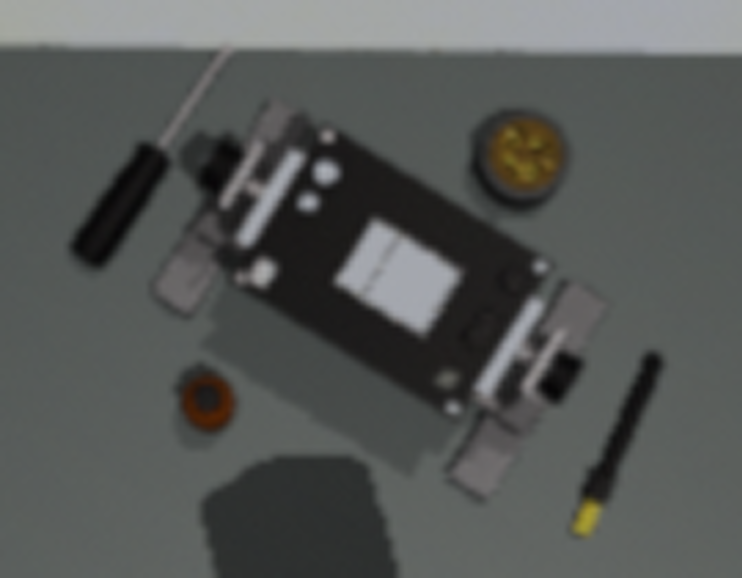

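View pics/scenec.png

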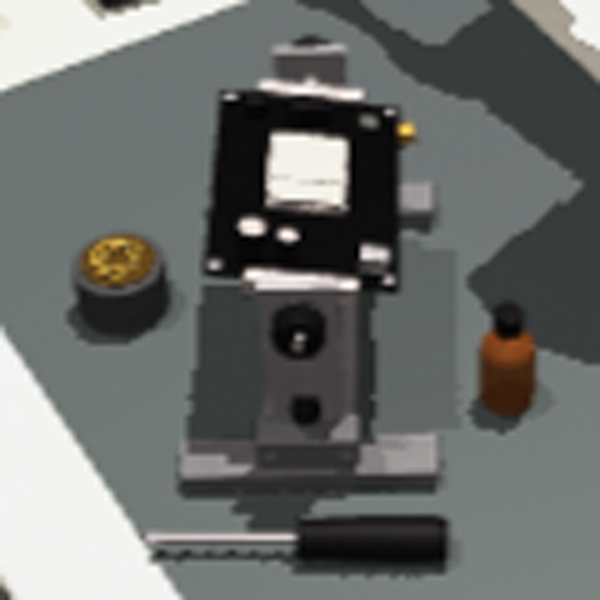

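```bash
cat > h.py <<'E'
import numpy as np
from cell import robot, viewer
from scipy.spatial.transform import Rotation as R
def proj(m,P,pose=None):
    T=m["pose"] if pose is None else pose
    c=(np.atleast_2d(P)-T[:3,3])@T[:3,:3]
    return np.c_[m["cx"]+m["fx"]*c[:,0]/-c[:,2], m["cy"]-m["fy"]*c[:,1]/-c[:,2]]
def ray(m,uv,z,pose=None):
    T=m["pose"] if pose is None else pose
    d=T[:3,:3]@[(uv[0]-m["cx"])/m["fx"],-(uv[1]-m["cy"])/m["fy"],-1]; t=(z-T[2,3])/d[2]
    return T[:3,3]+t*d
def H(x,y,yaw,P): return R.from_euler('z',yaw).apply(P)+[x,y,0]
def B(x,y,yaw,th,P): return H(x,y,yaw,R.from_euler('y',th).apply(P)+[0,0,.125])
E
python3 - <<'E'
from h import *
from scipy.optimize import least_squares
t,s=viewer.camera_model("top"),viewer.camera_model("scene")
tp=lambda a:np.array(a)/5.5+[270,125]-.4; sc=lambda a:np.array(a)/5+[225,160]-.4
C=np.array([[55,80,0],[55,-80,0],[-55,-80,0],[-55,80,0]])/1e3
ct=tp([[330,123],[552,262],[458,418],[230,277]]); cs=sc([[204,274],[220,88],[400,105],[393,292]])
pt=tp([[262,145],[225,205],[565,332],[528,393]]); Pp=np.array([[22,104,147],[-22,104,147],[22,-104,147],[-22,-104,147]])/1e3
ps=sc([[310,290]])
def f(p):
    b=B(*p[:4],C); h=H(*p[:3],Pp)
    return np.r_[proj(t,b)-ct,proj(s,b)-cs,proj(t,h)-pt].ravel()
r=least_squares(f,[.5,0,-.5,0],loss='soft_l1'); p=r.x
print(p[:3],np.degrees(p[2:]),"\n",f(p).reshape(-1,2).round(1))
J=np.linalg.inv(r.jac.T@r.jac); print("sd/px",np.sqrt(np.diag(J)))
for n,u,z in (("tin",(520,155),.042),("flux",(207,397),.075)):
    w=ray(t,tp(u),z); print(n,w, R.from_euler('z',-p[2]).apply(w-[p[0],p[1],0]))
w=ray(s,sc((119,258)),.042);print(w);w=ray(s,sc((509,315)),.075);print(w)
print("edge a,b",B(*p,np.array([[-.055,0,0],[.055,0,0]])))
E
```

```text
[ 0.58557712 -0.06812612 -0.55031791] [-31.53089359  -8.5667367 ] 
 [[-0.4 -0.2]
 [ 1.   0.4]
 [ 0.   0.7]
 [ 0.1  0.5]
 [-0.5 -0.1]
 [ 0.2  0.9]
 [-0.2  1.1]
 [ 1.  -0.1]
 [ 0.5 -0.6]
 [-0.  -0.1]
 [ 0.2 -0.5]
 [-0.2 -0.1]]
sd/px [0.00106156 0.00110262 0.01078309 0.04382392]
tin [ 0.67347131 -0.15302062  0.042     ] [ 0.11931363 -0.02639555  0.042     ]
flux [0.51458805 0.04256463 0.075     ] [-0.11839476  0.05722387  0.075     ]
[ 0.67388122 -0.15747891  0.042     ]
[0.51534144 0.04336324 0.075     ]
edge a,b [[ 0.53922044 -0.03968432  0.11680713]
 [ 0.63193379 -0.09656791  0.13319287]]
```

```bash
cat >> h.py <<'E'
HP=(0.5856,-0.0681,-0.5503)
def go(*targets):
    s=robot.observe(); p=s["tool_pos"]; r=R.from_euler('xyz',s["tool_rot"])
    tip=p+r.apply([0,0,robot.tcp_to_tips]); l=R.from_euler('z',-HP[2]).apply(tip-[HP[0],HP[1],0])*1e3
    print("t%.2f tip holder mm"%s["time"],l.round(1),"F",s["contact_force"].round(1),"open",round(s["opening"],3))
    want=R.from_euler('z',HP[2])*R.from_euler('x',np.pi)
    print("turn",np.degrees((want*r.inv()).as_rotvec()).round(1))
    prev=l
    for t in targets:
        d=R.from_euler('z',HP[2]).apply(np.array(t,float)-prev); print(t,"shift",d.round(1),"len",np.linalg.norm(d).round(1)); prev=np.array(t,float)
E
python3 -c "
from h import *
go((-52,0,200),(-52,0,128),(-44,0,97))"
```

```text
t0.10 tip holder mm [-102.2 -545.1  226.1] F [0.6 0.6 0.1] open 0.092
turn [ -0.1   0.  -55.5]
(-52, 0, 200) shift [327.9 438.4 -26.1] len 548.0
(-52, 0, 128) shift [  0.   0. -72.] len 72.0
(-44, 0, 97) shift [  6.8  -4.2 -31. ] len 32.0
```

```bash
python3 -m creep '[[[18,24,0,0,0,-7],[22,29,0,0,0,-7],[22,29,0,0,0,-7],[22,29,0,0,0,-7],[22,29,0,0,0,-7]]]' 1 20
python3 -m creep '[[[22,29,0,0,0,-7],[22,29,0,0,0,-7],[22,29,0,0,0,-6],[22,29,0,0,0,0],[22,29,0,0,0,0]]]'
python3 -m creep '[[[22,29,0,0,0,0],[22,29,0,0,0,0],[22,29,0,0,0,0],[10,14,0,0,0,0],[0,0,0,0,0,0]]]'
python3 -c "
from h import *
go((-52,0,200),(-52,0,128),(-44,0,97))"
```

```text
time: 0.52
tool_pos: [0.3149, -0.3442, 0.4014]
tool_rot: [-3.138, 0.003, -0.187]
contact_force: [1.6, 0.2, 0.2]
opening: 0.0633
time: 0.93
tool_pos: [0.4224, -0.1995, 0.4003]
tool_rot: [-3.137, 0.005, -0.523]
contact_force: [0.9, -0.9, 0.9]
opening: 0.0299
time: 1.35
tool_pos: [0.5034, -0.0872, 0.3988]
tool_rot: [-3.136, 0.008, -0.518]
contact_force: [-1.3, -0.0, -0.2]
opening: 0.0009
t1.35 tip holder mm [-61.6 -58.3 220.8] F [-1.3 -0.  -0.2] open 0.001
turn [-0.5 -0.2 -1.9]
(-52, 0, 200) shift [ 38.6  44.7 -20.8] len 62.6
(-52, 0, 128) shift [  0.   0. -72.] len 72.0
(-44, 0, 97) shift [  6.8  -4.2 -31. ] len 32.0
```

```bash
python3 -m creep '[[[14,16,-6,-0.5,0,-1],[14,16,-8,0,0,-1],[12,14,-8,0,0,0],[0,0,-6,0,0,0],[0,0,-6,0,0,0]]]'
python3 -m creep '[[[0,0,-15,0,0,0],[0,0,-15,0,0,0],[0,0,-12,0,0,0],[0,0,-6,0,0,0],[0,0,0,0,0,0]]]'
python3 -c "
from h import *
import cv2
go((-52,0,128),(-50,0,115),(-44,0,97))
cv2.imwrite('pics/s1.png',cv2.resize(viewer.read_camera('scene')[130:290,200:360],None,fx=3.7,fy=3.7,interpolation=2))"
```

```text
time: 1.77
tool_pos: [0.5438, -0.0408, 0.3631]
tool_rot: [3.137, 0.004, -0.552]
contact_force: [-0.4, 0.3, -0.5]
opening: 0.0004
time: 2.18
tool_pos: [0.5402, -0.046, 0.3112]
tool_rot: [3.134, 0.008, -0.556]
contact_force: [0.1, 0.3, -0.8]
opening: 0.0007
t2.18 tip holder mm [-51.6  -6.3 133.2] F [ 0.1  0.3 -0.8] open 0.001
turn [ 0.1 -0.6  0.3]
(-52, 0, 128) shift [ 3.   5.6 -5.2] len 8.2
(-50, 0, 115) shift [  1.7  -1.  -13. ] len 13.2
(-44, 0, 97) shift [  5.1  -3.1 -18. ] len 19.0
```

View pics/s1.png

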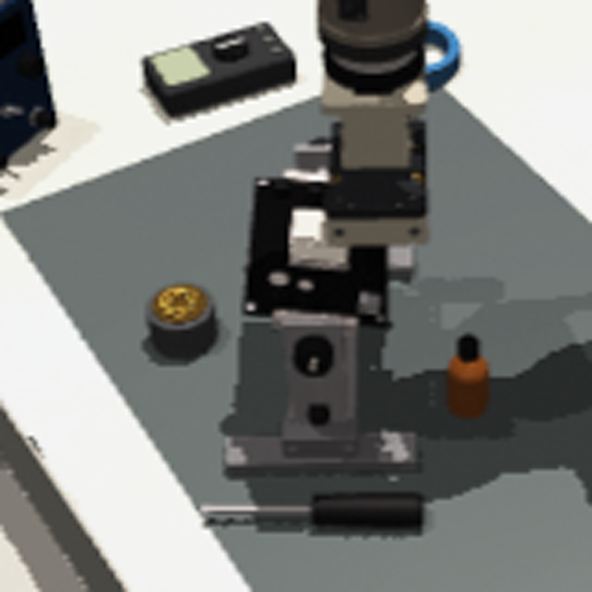

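The gripper is above the near long edge (around (375,230) in the crop), closed and aligned with the holder. Next I press that edge down.

```bash
python3 -m creep '[[[1,2,-4,0,-0.5,0],[1,2,-4,0,0,0],[1,2,-4,0,0,0],[0,0,-4,0,0,0],[0,0,-4,0,0,0]]]'
python3 -c "
from h import *
go((-50,0,112),(-44,0,97))"
```

```text
time: 2.65
tool_pos: [0.5442, -0.041, 0.294]
tool_rot: [3.141, -0.009, -0.557]
contact_force: [-0.1, -2.2, 4.0]
opening: 0.0004
t2.65 tip holder mm [-48.    1.3 116. ] F [-0.1 -2.2  4. ] open 0.0
turn [0.3 0.4 0.4]
(-50, 0, 112) shift [-2.4 -0.1 -4. ] len 4.7
(-44, 0, 97) shift [  5.1  -3.1 -15. ] len 16.2
```

```bash
python3 -m creep '[[[-1,0,-4,0,0,0],[-1,0,-4,0,0,0],[0,0,-4,0,0,0],[0,0,-4,0,0,0],[0,0,-3,0,0,0]]]'
python3 -c "
from h import *
go((-46,0,97))"
```

```text
time: 3.07
tool_pos: [0.5429, -0.0409, 0.2746]
tool_rot: [-3.14, -0.013, -0.556]
contact_force: [0.3, 0.7, 2.5]
opening: 0.0002
t3.07 tip holder mm [-48.3   1.1  96.6] F [0.3 0.7 2.5] open 0.0
turn [0.3 0.7 0.4]
(-46, 0, 97) shift [ 1.4 -2.1  0.4] len 2.5
```

```bash
python3 -m creep '[[[-4,2,8,0,0,0],[-4,2,15,0,0,0],[0,0,25,0,0,0],[0,0,30,0,0,0],[0,0,25,0,0,0]]]'
python3 -c "
from h import *
go((-50,0,205),(75,0,205),(75,0,150))"
```

```text
time: 3.48
tool_pos: [0.5302, -0.0355, 0.3732]
tool_rot: [3.135, 0.009, -0.557]
contact_force: [-0.3, -0.0, -0.0]
opening: 0.0004
t3.48 tip holder mm [-66.   -2.3 195.2] F [-0.3 -0.  -0. ] open 0.0
turn [ 0.  -0.6  0.4]
(-50, 0, 205) shift [14.8 -6.4  9.8] len 18.9
(75, 0, 205) shift [106.5 -65.4   0. ] len 125.0
(75, 0, 150) shift [  0.   0. -55.] len 55.0
```

```bash
python3 -m creep '[[[0,0,12,0,-0.5,0],[20,-12,2,0,0,0],[25,-15,0,0,0,0],[25,-15,0,0,0,0],[25,-15,0,0,0,0]]]'
python3 -m creep '[[[18,-11,0,0,0,0],[8,-5,0,0,0,0],[0,0,0,0,0,0],[0,0,0,0,0,0]]]'
python3 -c "
from h import *
import cv2
go((75,0,150))
cv2.imwrite('pics/s2.png',cv2.resize(viewer.read_camera('scene')[130:290,200:360],None,fx=3.7,fy=3.7,interpolation=2))"
```

```text
time: 3.9
tool_pos: [0.6235, -0.0902, 0.3959]
tool_rot: [-3.139, -0.005, -0.552]
contact_force: [-0.1, 0.0, -0.4]
opening: 0.0007
time: 4.23
tool_pos: [0.6528, -0.1097, 0.3917]
tool_rot: [-3.14, -0.002, -0.555]
contact_force: [0.5, 0.1, -0.1]
opening: 0.0001
t4.23 tip holder mm [ 79.4  -0.  213.7] F [ 0.5  0.1 -0.1] open 0.0
turn [-0.   0.1  0.3]
(75, 0, 150) shift [ -3.7   2.3 -63.7] len 63.8
```

View pics/s2.png

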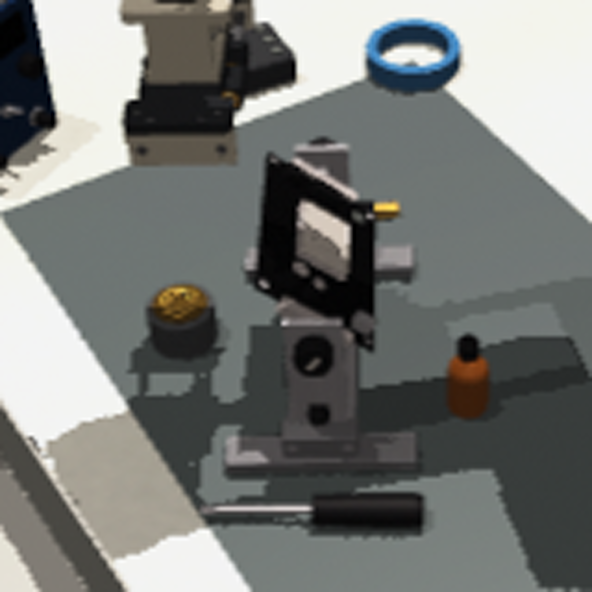

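The board now leans about 40°, near edge down, and the holder hasn't moved (foot still at (320,450)). I'll go down outside the raised far edge and push it across.

```bash
python3 -m creep '[[[0,0,-18,0,0,0],[-2,1,-18,0,0,0],[-2,1,-14,0,0,0],[0,0,-6,0,0,0],[0,0,-2,0,0,0]]]'
python3 -m creep '[[[-5,3,0,0,0,0],[-5,3,0,0,0,0],[-3.5,2,0,0,0,0],[-3.5,2,0,0,0,0],[-3.5,2,1,0,0,0]]]'
python3 -c "
from h import *
go((45,0,156),(28,0,165),(11,0,167),(-5,0,167),(-20,0,160))"
```

```text
time: 4.7
tool_pos: [0.6448, -0.1042, 0.3337]
tool_rot: [-3.14, -0.002, -0.552]
contact_force: [-0.2, -0.0, -0.0]
opening: 0.0005
time: 5.12
tool_pos: [0.624, -0.0918, 0.3398]
tool_rot: [-3.137, -0.016, -0.552]
contact_force: [2.9, -3.4, 1.3]
opening: 0.0004
t5.12 tip holder mm [ 48.    0.7 161.8] F [ 2.9 -3.4  1.3] open 0.0
turn [0.3 0.9 0.1]
(45, 0, 156) shift [-3.   1.  -5.8] len 6.6
(28, 0, 165) shift [-14.5   8.9   9. ] len 19.2
(11, 0, 167) shift [-14.5   8.9   2. ] len 17.1
(-5, 0, 167) shift [-13.6   8.4   0. ] len 16.0
(-20, 0, 160) shift [-12.8   7.8  -7. ] len 16.6
```

```bash
python3 -m creep '[[[3,-2,-3,0,0.5,0],[2,-1,-5,0,0.3,0],[0,0,-3,0,0,0],[-2.5,1.5,0,0,0,0],[-2.5,1.5,0,0,0,0]]]'
python3 -c "
from h import *
go((45,0,156),(28,0,165))"
```

```text
time: 5.53
tool_pos: [0.6244, -0.0919, 0.3311]
tool_rot: [3.14, -0.01, -0.552]
contact_force: [6.9, -4.6, 5.7]
opening: 0.0006
t5.53 tip holder mm [ 47.4  -0.3 153.1] F [ 6.9 -4.6  5.7] open 0.001
turn [0.4 0.5 0.1]
(45, 0, 156) shift [-1.9  1.5  2.9] len 3.8
(28, 0, 165) shift [-14.5   8.9   9. ] len 19.2
```

Friction at the edge is loading the push, so I'll move along the tangent (up as well as in).

```bash
python3 -m creep '[[[0,0,3,0,0,0],[-1,0.5,3,0,0,0],[-1.7,1,2.5,0,0,0]]]'
python3 -c "
from h import *
go((28,0,165))"
```

```text
time: 5.78
tool_pos: [0.6215, -0.0904, 0.339]
tool_rot: [3.139, -0.01, -0.552]
contact_force: [2.0, 0.0, -1.0]
opening: 0.0004
t5.78 tip holder mm [ 44.   -0.6 161. ] F [ 2.  0. -1.] open 0.0
turn [0.4 0.4 0.1]
(28, 0, 165) shift [-13.3   8.9   4. ] len 16.5
```

```bash
python3 -m creep '[[[-2,1.2,1.8,0,0,0],[-2,1.2,1.6,0,0,0],[-2,1.2,1.4,0,0,0],[-2.4,1.5,1.2,0,0,0],[-2.4,1.5,1,0,0,0]]]'
python3 -c "
from h import *
go((11,0,167))"
```

```text
time: 6.2
tool_pos: [0.6096, -0.0831, 0.347]
tool_rot: [3.139, -0.01, -0.552]
contact_force: [1.9, -0.7, 0.2]
opening: 0.0004
t6.20 tip holder mm [ 30.2  -0.6 169. ] F [ 1.9 -0.7  0.2] open 0.0
turn [0.4 0.4 0.1]
(11, 0, 167) shift [-16.   10.6  -2. ] len 19.3
```

```bash
python3 -m creep '[[[-2.6,1.6,0.6,0,0,0],[-2.6,1.6,0.4,0,0,0],[-2.6,1.6,0.2,0,0,0],[-2.6,1.6,0,0,0,0],[-2.6,1.6,0,0,0,0]]]'
python3 -c "
from h import *
go((11,0,167))"
python3 -m creep '[[[-2.6,1.6,0,0,0,0],[-2.6,1.6,0,0,0,0],[-2.6,1.6,-0.3,0,0,0],[-2.6,1.6,-0.5,0,0,0],[-2.6,1.6,-0.8,0,0,0]]]'
python3 -c "
from h import *
go((-20,0,158))"
```

```text
time: 6.62
tool_pos: [0.5955, -0.0746, 0.3504]
tool_rot: [3.14, -0.015, -0.552]
contact_force: [1.3, -2.0, 2.3]
opening: 0.0003
t6.62 tip holder mm [ 14.4  -0.6 172.4] F [ 1.3 -2.   2.3] open 0.0
turn [0.5 0.7 0.1]
(11, 0, 167) shift [-2.6  2.3 -5.4] len 6.4
time: 7.03
tool_pos: [0.5809, -0.0656, 0.3487]
tool_rot: [3.14, -0.014, -0.552]
contact_force: [1.0, -1.2, 1.8]
opening: 0.0004
t7.03 tip holder mm [ -2.8  -0.6 170.7] F [ 1.  -1.2  1.8] open 0.0
turn [0.5 0.7 0.1]
(-20, 0, 158) shift [-14.4   9.5 -12.7] len 21.4
```

```bash
python3 -m creep '[[[-2.4,1.5,-1.1,0,0,0],[-2.4,1.5,-1.2,0,0,0],[-2.4,1.5,-1.3,0,0,0],[-2.4,1.5,-1.5,0,0,0],[-2.3,1.4,-1.6,0,0,0]]]'
python3 -c "
from h import *
go((-24.5,0,159))"
python3 -m creep '[[[-2.2,1.4,-1.8,0,0,0],[-2,1.3,-2,0,0,0],[-1.9,1.2,-2.2,0,0,0],[-1.7,1.1,-2.4,0,0,0],[-1.6,1,-2.5,0,0,0]]]'
python3 -c "
from h import *
go((-32,0,149),(-36.5,0,138))"
```

```text
time: 7.45
tool_pos: [0.5674, -0.0573, 0.3414]
tool_rot: [3.14, -0.014, -0.552]
contact_force: [1.8, -1.3, 1.4]
opening: 0.0002
t7.45 tip holder mm [-18.7  -0.6 163.4] F [ 1.8 -1.3  1.4] open 0.0
turn [0.5 0.6 0.1]
(-24.5, 0, 159) shift [-4.6  3.6 -4.4] len 7.3
time: 7.87
tool_pos: [0.5571, -0.0509, 0.329]
tool_rot: [3.139, -0.014, -0.552]
contact_force: [2.0, -2.5, 1.1]
opening: 0.0005
t7.87 tip holder mm [-30.8  -0.6 151. ] F [ 2.  -2.5  1.1] open 0.001
turn [0.5 0.6 0.1]
(-32, 0, 149) shift [-0.7  1.2 -2. ] len 2.4
(-36.5, 0, 138) shift [ -3.8   2.4 -11. ] len 11.9
```

```bash
python3 -m creep '[[[-1.3,0.9,-2.6,0,0,0],[-1.1,0.8,-2.6,0,0,0],[-0.9,0.7,-2.6,0,0,0],[-0.7,0.4,-2.4,0,0,0],[-0.4,0.3,-2,0,0,0]]]'
python3 -c "
from h import *
go((-38.5,0,127))"
```

```text
time: 8.28
tool_pos: [0.5519, -0.0474, 0.3154]
tool_rot: [3.139, -0.014, -0.552]
contact_force: [0.6, -1.6, 1.7]
opening: 0.0005
t8.28 tip holder mm [-37.   -0.4 137.4] F [ 0.6 -1.6  1.7] open 0.001
turn [0.5 0.6 0.1]
(-38.5, 0, 127) shift [ -1.1   1.1 -10.4] len 10.6
```

```bash
python3 -m creep '[[[-0.4,0.2,-2,0,0.3,0],[-0.4,0.2,-2,0,0.2,0],[0,0,-1.8,0,0,0],[0,0,-1.5,0,0,0],[0,0,-0.8,0,0,0]]]'
python3 -c "
from h import *
go((-38.5,0,126.6))"
```

```text
time: 8.7
tool_pos: [0.551, -0.0464, 0.3063]
tool_rot: [3.135, -0.005, -0.552]
contact_force: [1.2, -1.4, 2.2]
opening: 0.0001
t8.70 tip holder mm [-40.   -0.8 128.3] F [ 1.2 -1.4  2.2] open 0.0
turn [0.5 0.  0.1]
(-38.5, 0, 126.6) shift [ 1.7 -0.1 -1.7] len 2.4
```

```bash
python3 -m creep '[[[0,0,-0.8,0.3,0,0],[0,0,-0.4,0,0,0],[0,0,0,0,0,0]]]'
python3 -c "
from h import *
go((-38.5,0,126.6))"
```

```text
time: 8.95
tool_pos: [0.5509, -0.0464, 0.3047]
tool_rot: [3.14, -0.001, -0.552]
contact_force: [1.1, -0.7, 1.8]
opening: 0.0004
t8.95 tip holder mm [-4.080e+01 -1.000e-01  1.267e+02] F [ 1.1 -0.7  1.8] open 0.0
turn [ 0.1 -0.   0.1]
(-38.5, 0, 126.6) shift [ 2.  -1.1 -0.1] len 2.3
```

The tip is at 126.7 mm against 126.6 mm for a level top face. I'll retreat straight up and back, then look.

```bash
python3 -m creep '[[[0,0,4,0,0,0],[0,0,12,0,0,0],[0,0,25,0,0,0],[0,0,30,0,0,0],[0,0,15,0,0,0]]]'
python3 -m creep '[[[-15,-15,0,0,0,0],[-20,-25,0,0,0,0],[-20,-28,0,0,0,0],[-20,-28,0,0,0,0],[-20,-28,0,0,0,0]]]'
python3 -m creep '[[[-20,-28,0,0,0,0],[-20,-28,0,0,0,0],[-10,-15,0,0,0,0],[0,0,0,0,0,0],[0,0,0,0,0,0]]]'
python3 -c "
from h import *
import cv2
go()
s=viewer.read_camera('scene');t=viewer.read_camera('top')
cv2.imwrite('pics/s3full.png',s);cv2.imwrite('pics/t3full.png',t)
cv2.imwrite('pics/s3.png',cv2.resize(s[160:280,225:345],None,fx=5,fy=5,interpolation=2))
cv2.imwrite('pics/t3.png',cv2.resize(t[125:230,270:405],None,fx=5.5,fy=5.5,interpolation=2))"
```

```text
time: 9.37
tool_pos: [0.5482, -0.0454, 0.3883]
tool_rot: [3.135, 0.017, -0.552]
contact_force: [0.5, -0.0, 0.7]
opening: 0.0007
time: 9.78
tool_pos: [0.4518, -0.167, 0.3932]
tool_rot: [3.14, 0.012, -0.541]
contact_force: [-0.3, -1.2, -0.6]
opening: 0.0003
time: 10.2
tool_pos: [0.3946, -0.2434, 0.3936]
tool_rot: [3.141, 0.016, -0.547]
contact_force: [-0.3, 1.3, 0.1]
opening: 0.0004
t10.20 tip holder mm [ -74.1 -249.4  215.6] F [-0.3  1.3  0.1] open 0.0
turn [-0.4 -0.8 -0.2]
```

View pics/s3.png

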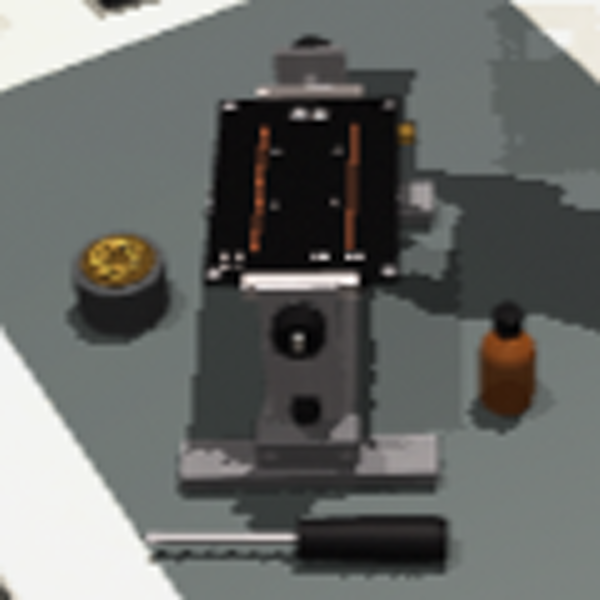

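View pics/t3.png

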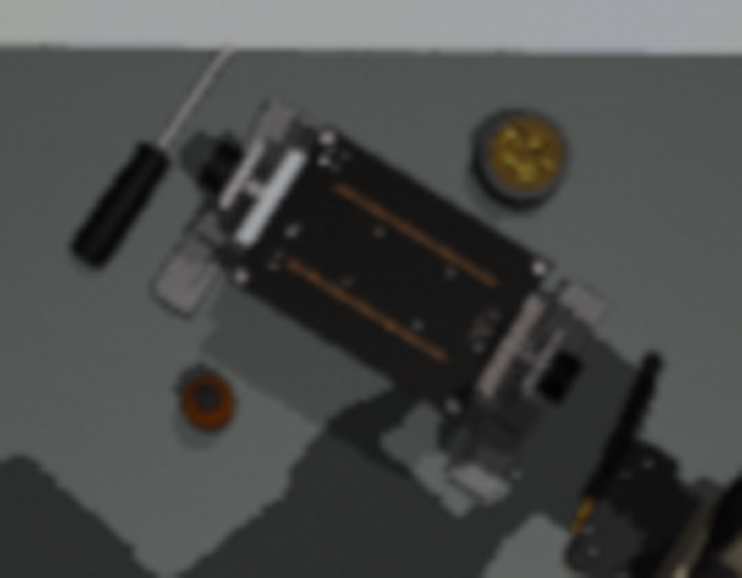

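The board shows its solder side in both pictures, and feet, tin, flux, screwdriver and antenna sit at the same pixels as before. Next is a numerical check of level and holder shift.

Run:
```python
from h import *
import cv2
from scipy.optimize import least_squares
s,t=viewer.camera_model("scene"),viewer.camera_model("top")
C=np.array([[55,80,0],[55,-80,0],[-55,-80,0],[-55,80,0]])/1e3
cs=np.array([[205,286],[219,98],[403,97],[392,286]])/5+[225,160]-.4
f=lambda p:(proj(s,B(*HP,p[0],C))-cs).ravel()
r=least_squares(f,[0.]); print("tilt deg",np.degrees(r.x),f(r.x).round(1), "sd/px deg",np.degrees(1/np.linalg.norm(r.jac)))
for n in "st":
    a=cv2.imread({"s":"pics/scene0.png","t":"pics/top0.png"}[n],0);b=cv2.imread(f"pics/{n}3full.png",0)
    boxes={"s":{"foot":(255,245,320,260),"screw":(253,262,318,276),"tin":(238,204,262,228),"flux":(318,218,336,245)},"t":{"tin":(353,142,377,165),"foot":(295,160,312,184),"pillar":(308,145,328,172),"screw":(282,145,302,176)}}[n]
    for k,(x0,y0,x1,y1) in boxes.items():
        m=cv2.matchTemplate(b[y0-5:y1+5,x0-5:x1+5],a[y0:y1,x0:x1],cv2.TM_CCOEFF_NORMED)
        print(n,k,np.array(cv2.minMaxLoc(m)[3])-5,round(m.max(),3))
```

```text
tilt deg [-0.89792038] [-0.7 -0.6  0.4  0.7 -0.6  0.8  1.3 -0.7] sd/px deg 2.048223493591028
s foot [0 0] 0.99
s screw [0 0] 1.0
s tin [0 0] 1.0
s flux [0 0] 0.823
t tin [0 0] 0.998
t foot [0 0] 0.997
t pillar [0 0] 0.913
t screw [0 0] 1.0
```

```bash
python3 -c "
from cell import robot
print(robot.hand_in())"
```

```text
the job is handed in; nothing more can be done
None
```

The board is now solder side up and level, and I handed the job in at about 10.3 s, with the gripper clear of everything. I pressed the near long edge down about 40° with the closed fingertips. I then pushed the far edge up and over from outside, and pressed it down to level from above.

**Level:** the fingertips stopped at 126.7 mm, against 126.6 mm for a level board. The camera fit gives −0.9°, but it is only good to about 2°.

**Surroundings:** the holder foot, tin, flux bottle and screwdriver show no pixel shift before to after. The flux and pillar matches were weaker (0.82 and 0.91), probably because shadows changed. I checked the antenna only by eye, and did not re-check the tape, spool, cup and meter, which were away from the work.

**Push force:** it was mostly 2–5 N. It once read about 8 N sideways and 6 N upward, because friction at the edge was jamming the push. That is over the 6 N light-push limit for the holder. I changed to moving along the edge's arc, the force dropped to about 2 N, and the holder had not moved.

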